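# Run the filler cap home, back it off to vent, and hold it

## Task

On the food counter's warming unit, slide the clear guard all the way open along its rails, then screw the black filler cap underneath down clockwise (it is already started on its thread) until it bottoms out. From there back it off a quarter turn so that it can vent, and finish still gripping the cap there, with the guard left open: do not let go of it. Leave the bottle, spoon and tub beside the unit where they are.

Things in the scene. Friction and masses are not known exactly. Their poses are not given: they have to be found in the camera images.
- unit: Fixed stainless warming unit, a box 170 (its x) by 360 (its y) by 100 mm high. Origin: centre of its underside, on the counter; its z is up. On its flat top two 6 mm high, 12 mm wide rails run along its y, centred 68 mm either side of the middle. The filler neck stands on the top at x 0, y -90 mm in the unit's frame. The unit's position and yaw vary.
- guard (a joint): Slide of the clear guard along the rails, in m: 0 = fully shut, centred over the cap; 0.18 = fully open, at its stop. It grows as the guard moves towards the unit's +y, may start a little open, takes 1.5 N plus 5 N per m/s to move and stays where it is left.
- guard_handle (a point): Centre of the black handle on top of the clear guard: a block 70 mm along the unit's x, 14 mm along its y and 36 mm high, 184 mm above the counter, to be pinched across its 14 mm width. It is at x 0, y -90 mm + guard joint in the unit's frame. The guard is a steel-edged clear hood 146 (x) by 130 (y) mm, its top 166 mm above the counter, with side walls and a wall at its +y end only; it weighs about 0.45 kg.
- cap (a joint): Turn of the screw cap, in rad. It grows clockwise seen from above (tightening) and the cap sinks 6 mm a full turn. Hard stop at 3.6 = bottomed out; it starts between 0.3 and 1.3, so it needs more than one bite of the gripper. 0 is a stop at the loose end: it cannot come off. Drag 0.06 N m; it stays where it is left.
- cap_center (a point): Centre, half-way up, of the black knurled round cap with a steel stripe from the middle of its top to its rim: 45 mm in diameter, 36 mm high, to be gripped across its diameter from above. It lies on the vertical axis of the neck; bottomed out it is 128 mm above the counter (28 mm above the unit's top) and its underside 10 mm above the unit's top. The stripe points along the unit's x when the cap joint is 0.
- squeeze_bottle: Bystander: loose white squeeze bottle, 62 mm in diameter, 195 mm tall, at the robot's left of the unit. Origin at its underside.
- serving_spoon: Bystander: loose steel spoon 220 mm long, lying to the robot's right of the unit.
- sauce_tub: Bystander: loose white tub, 90 mm in diameter, 60 mm high, to the robot's right of the unit. Origin at its underside.

How it is judged:
By the outcome, as a careful person would: the job done as asked, in the order asked, and still so for the second after the job is handed in, while the arm keeps its last pose, push and grip.
It also fails if it takes over 61 s, if anything falls off the work surface, if the arm or the gripper's body presses on something with over 40 N, if the wrist force passes 120 N, or if a joint passes its speed limit or range.

## Robot

A 6-joint arm with a two-finger parallel gripper is mounted at the origin on the work surface. World frame = base frame: x ahead of the robot, y to its left, z up, the work surface at z = 0. Lengths are in m, angles in rad, forces in N, time in s.
With the tool pointing down it reaches from about 0.4 to 0.825 m from the base axis. Payload 7 kg.
Tool frame: the origin (TCP) lies at the very end of the fingers, on their centre line; the grasp point (between the pads) lies env.grip_depth behind it (env.grip_depth is the distance from the TCP to the grasp point, in m); z points along the fingers, y is the direction in which the jaws open and shut (so a half turn about z gives the same grasp; the last joint's range is limited). The gripper opens to 88 mm and grips with 3 to 60 N. Pads are 19 mm wide; open, the fingers measure 130 mm over their backs; the gripper's body (78 mm by 193 mm) begins 47 mm behind the grasp point.
Start: joints at [-0.998, 0.359, 0.012, 0, -1.224, -0.288], TCP at [0.19, -0.648, 0.227] pointing down, gripper open.
Joint ranges: [-3.07, 3.07], [-1.43, 2.12], [-1.02, 1.25], [-3.03, 1.67], [-3.05, -0], [-3.03, 3.03]. Speed limits (rad/s): [2.39, 2.39, 3.01, 3.14, 3.14, 3.14].

## Interface

Orientations are given as a unit quaternion [x, y, z, w].
In Python, from rig import env, eyes gives the robot as it stands.
- The arm moves only by the shell command python3 -m jog 'ROWS' [FORCE]. ROWS is a JSON object of lists of equal length, an entry for each row: "gripper": the gripper command: -1 is shut, 1 is fully open, values between are in proportion; "travel": the shift along the tool's x, y, z in m, a list of three; "twist": the turn, a rotation vector about the tool's x, y, z in rad, a list of three. In form: {"gripper": [gripper, ...], "travel": [[tx, ty, tz], ...], "twist": [[wx, wy, wz], ...]}. A call has 1 to 20 rows; each row shifts and turns the commanded pose from where the row before left it, along the tool's axes as they then stand; what a row does not reach is not made up. A row lasts 1/8 s, in which the tool goes at most 62.5 mm and 10.7 degrees, less where a joint would pass 70% of its speed; a pose out of reach is approached as far as the arm can. A call is refused whole if a number of a shift passes 0.0625 or a number of a turn 0.188, either way. A call with a gripper value outside its range is refused whole. The fingers move at their own pace and stop on an object; FORCE is the grip in N (left out, the last holds). Time passes only in rows, so rows that do not move let the fingers close. It gives the time, the measured TCP pose, the force and the opening at its end, in the units of the state.
- env.state(): the state, without advancing time (a new reading comes with each control period).
- eyes.camera(name): name is "side" or "top" or "wrist"; returns a dict with "pixels" (420x560x3 uint8, red, green, blue), "K" (3x3 intrinsics, pixels), "T" (4x4, takes a point from camera to world coordinates). Camera axes: x right, y down, z forward; pixel columns grow to the right and rows downward; lengths in m; the calibration is good to about 2 mm. A picture is of the moment at which its call begins. There is no depth.
- env.hand_in(): hands the job in, once; it reports no verdict.
The state is a dict: "time": time; "joint_pos": joint angles; "joint_velocities": joint speeds; "joint_torque": joint torques, N m; "ee_pos": TCP position; "ee_rot": TCP orientation; "ft_force": force on the tool from outside, world axes, zero at the start; "ft_torque": the same for the moment, N m; "finger_gap": opening from 0.0 (shut) to 1.0 (fully open).
Only numpy, scipy, OpenCV 4.12 (cv2) and the standard library are available. Lean on these libraries where they do the work, as an engineer would, in place of code of your own. Each camera call takes 0.05 s, during which the arm holds its last target.

## Working session

There is one attempt and no reset: what is moved stays moved. The work goes in short steps, Python scripts to look and compute and a shell command to move; the robot and the scene stay as the last step left them, time stands still between calls to the robot, and variables do not carry over. Pictures are saved under pics/ and viewed, and the job is handed in when it is done.

```bash
mkdir -p pics; ls
python3 - <<'E'
from rig import env, eyes
import cv2
print(env.state(), env.grip_depth)
for n in ["side","top","wrist"]:
    c=eyes.camera(n); cv2.imwrite(f"pics/a_{n}.png",c["pixels"][:,:,::-1]); print(n,c["K"].round(1).tolist(),c["T"].round(3).tolist())
E
```

```text
pics
{'time': 0.0, 'joint_pos': array([-9.97895557e-01,  3.59364051e-01,  1.10641509e-02, -3.38922795e-04,
       -1.22407614e+00, -2.88102949e-01]), 'joint_velocities': array([ 0.00102282, -0.00143999, -0.00019533, -0.0002008 , -0.00087057,
        0.00068539]), 'joint_torque': array([ 1.24765243e-04, -5.82720459e+01,  2.93067491e+01,  6.99736297e+00,
        6.94264789e-03, -1.13018880e-04]), 'ee_pos': array([ 0.18949083, -0.64735819,  0.22564177]), 'ee_rot': array([-1.41860977e-01,  9.89886263e-01,  7.84281765e-04, -1.84835327e-04]), 'ft_force': array([-0.23340076, -0.45144655,  0.20137729]), 'ft_torque': array([ 0.01148405, -0.00670011,  0.03698982]), 'finger_gap': 0.9963066574183544} 0.0188
side [[470.2, 0.0, 272.0], [0.0, 470.2, 206.2], [0.0, 0.0, 1.0]] [[-0.86, -0.379, 0.34, 0.084], [-0.51, 0.638, -0.577, 0.711], [0.002, -0.67, -0.742, 1.049], [0.0, 0.0, 0.0, 1.0]]
top [[503.5, 0.0, 285.3], [0.0, 503.5, 205.5], [0.0, 0.0, 1.0]] [[-0.019, -0.986, 0.163, 0.239], [-1.0, 0.019, -0.005, -0.016], [0.002, -0.163, -0.987, 1.691], [0.0, 0.0, 0.0, 1.0]]
wrist [[321.3, 0.0, 281.5], [0.0, 321.3, 210.6], [0.0, 0.0, 1.0]] [[-0.282, 0.931, 0.233, 0.128], [0.959, 0.273, 0.071, -0.666], [0.003, 0.243, -0.97, 0.384], [0.0, 0.0, 0.0, 1.0]]
```

View pics/a_side.png

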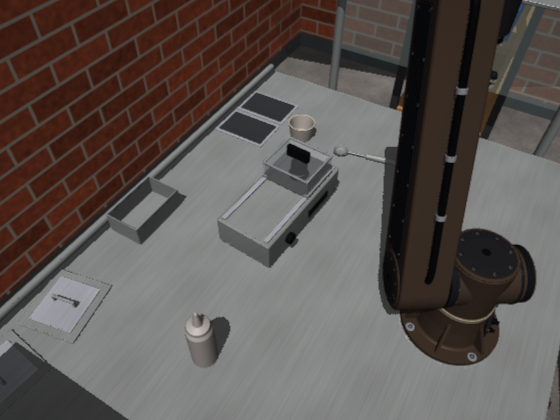

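View pics/a_top.png

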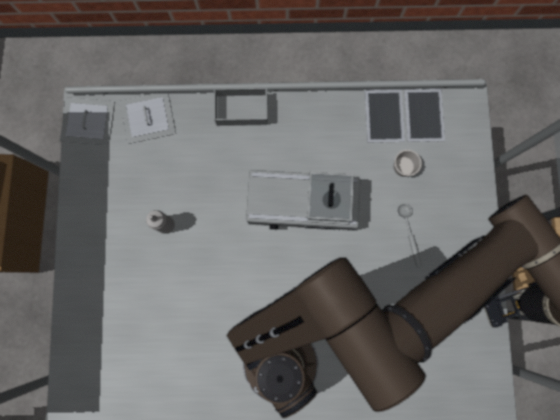

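View pics/a_wrist.png

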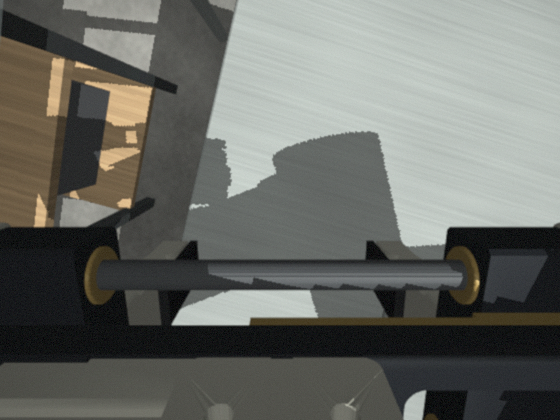

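The top view shows the unit at cols 247–358, rows 170–228, with the handle near (331,195), the tub at (407,163), the spoon at (405,211) and the bottle at (158,220). I'll zoom in and measure.

```bash
cat > h.py <<'E'
from rig import env, eyes
import numpy as np, cv2
from scipy.spatial.transform import Rotation as R
def ray(c,u,v):
    d=c["T"][:3,:3]@np.linalg.inv(c["K"])@[u,v,1]; return c["T"][:3,3],d
def plane(c,u,v,z):
    o,d=ray(c,u,v); return o+d*(z-o[2])/d[2]
def proj(c,p):
    q=np.linalg.inv(c["T"])@np.r_[p,1]; q=c["K"]@q[:3]; return q[:2]/q[2]
def tri(c1,a,c2,b):
    A=np.zeros((3,3));y=np.zeros(3)
    for c,p in((c1,a),(c2,b)):
        o,d=ray(c,*p); d/=np.linalg.norm(d); M=np.eye(3)-np.outer(d,d); A+=M;y+=M@o
    return np.linalg.solve(A,y)
def crop(c,u0,u1,v0,v1,s,name):
    im=c["pixels"][v0:v1,u0:u1,::-1]; cv2.imwrite("pics/"+name,cv2.resize(im,None,fx=s,fy=s,interpolation=cv2.INTER_CUBIC))
E
python3 - <<'E'
from h import *
c=eyes.camera("top"); crop(c,235,375,155,245,5.7,"b_top.png")
c=eyes.camera("side"); crop(c,210,350,130,270,4.2,"b_side.png")
E
```

```text
(no output)
```

View pics/b_top.png

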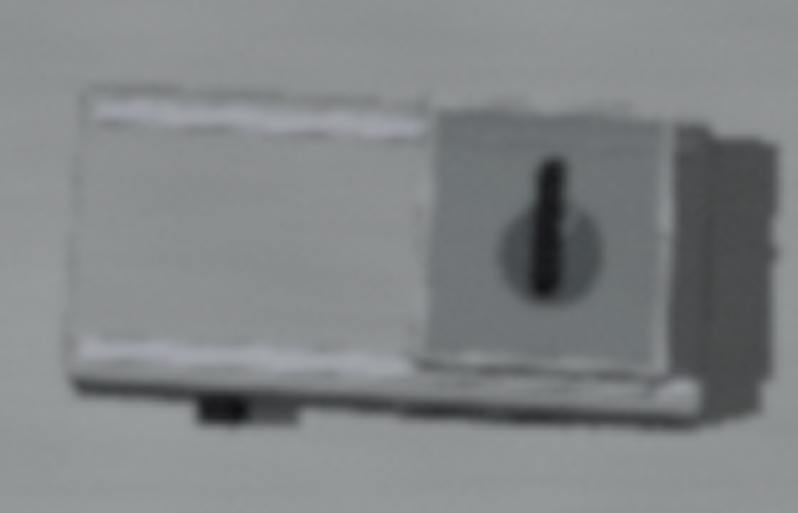

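View pics/b_side.png

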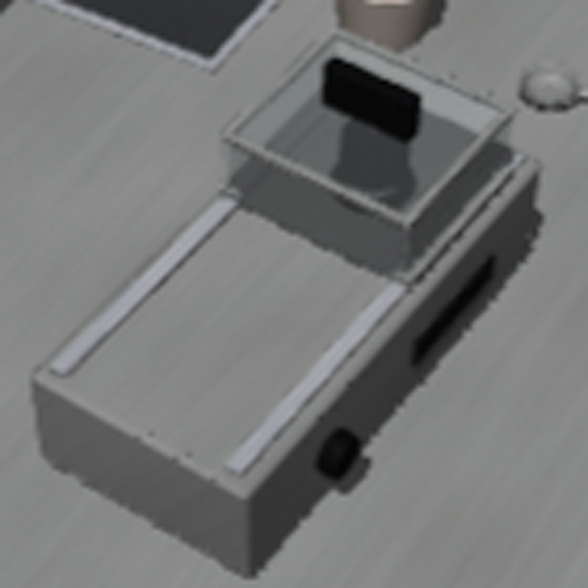

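Run:
```python
from h import *
t=eyes.camera("top"); s=eyes.camera("side")
ft=lambda x,y:(235+(x+.5)/5.7-.5,155+(y+.5)/5.7-.5)
fs=lambda x,y:(210+(x+.5)/4.2-.5,130+(y+.5)/4.2-.5)
T=[plane(t,*ft(*p),.1)[:2] for p in[(80,88),(70,380),(700,410),(708,125)]]
S=[plane(s,*fs(*p),.1)[:2] for p in[(35,378),(250,495),(540,160)]]
for n,q in(("T",T),("S",S)):
    print(n,np.round(q,4).tolist())
for q in(T,S):
    d=q[1]-q[2]; print("yaw of +y from world y",np.degrees(np.arctan2(-d[0],d[1])),np.linalg.norm(d),np.linalg.norm(q[0]-q[1]), "centre",(q[0]+q[2])/2)
# handle
for n,c,(u0,u1,v0,v1) in(("top",t,(320,342,178,212)),("side",s,(285,312,140,166))):
    g=c["pixels"][v0:v1,u0:u1].max(2)<40
    nn,l,st,ce=cv2.connectedComponentsWithStats(g.astype(np.uint8)); i=1+st[1:,4].argmax()
    print(n,st[i],ce[i]+[u0,v0]); 
    ys,xs=np.nonzero(l==i); r=cv2.minAreaRect(np.c_[xs+u0,ys+v0].astype(np.float32)); print(r)
    p=ce[i]+[u0,v0]
    if n=="top": a=p
    else: b=p
print(tri(t,a,s,b), plane(t,*a,.19),plane(s,*b,.186))
```

```text
T [[0.6195, 0.0919], [0.4523, 0.0988], [0.4288, -0.2526], [0.5913, -0.264]]
S [[0.6169, 0.0872], [0.4531, 0.0969], [0.4288, -0.2576]]
yaw of +y from world y -3.832831555875834 0.3521313844153137 0.16734274564229037 centre [ 0.52415718 -0.08031433]
yaw of +y from world y -3.919957984975145 0.3553662223527081 0.16411482063740043 centre [ 0.52288906 -0.08520671]
top [ 9  6  4 22 76] [330.63157895 195.36842105]
((330.5, 194.5), (21.0, 3.0), 90.0)
side [  2   4  23  20 271] [298.10332103 153.51291513]
((297.83221435546875, 153.46917724609375), (24.910938262939453, 11.420961380004883), 24.443954467773438)
[ 0.51499151 -0.16213938  0.18887861] [ 0.51455843 -0.16210366  0.19      ] [ 0.51667365 -0.16501839  0.186     ]
```

```bash
cat >> h.py <<'E'
YAW=np.radians(-3.87)
def delta(p,yaw_y=None):
    """to target TCP p with tool y along direction angle yaw_y (world deg), tool z down"""
    s=env.state(); r=R.from_quat(s["ee_rot"]); M=r.as_matrix()
    print("t",s["time"],"tcp",s["ee_pos"].round(4),"z",M[:,2].round(4),"y ang",np.degrees(np.arctan2(M[1,1],M[0,1])).round(2),"F",s["ft_force"].round(2),"M",s["ft_torque"].round(3),"gap",round(s["finger_gap"],3),"q",s["joint_pos"].round(3))
    if yaw_y is not None:
        a=np.radians(yaw_y); y=np.array([np.cos(a),np.sin(a),0]); z=np.array([0,0,-1.]); G=np.c_[np.cross(y,z),y,z]
    else: G=M
    print("travel now-frame",(M.T@(np.array(p)-s["ee_pos"])).round(4),"target-frame",(G.T@(np.array(p)-s["ee_pos"])).round(4),"twist",R.from_matrix(M.T@G).as_rotvec().round(4))
E
python3 - <<'E'
from h import *
delta([.5155,-.1635,.235],90-3.87)
delta([.5155,-.1635,.235],270-3.87)
E
```

```text
t 0.35 tcp [ 0.1896 -0.6477  0.2263] z [-2.e-04  4.e-04 -1.e+00] y ang 106.32 F [ 0.19 -0.29  0.5 ] M [0.013 0.017 0.028] gap 0.998 q [-0.998  0.359  0.012 -0.    -1.224 -0.288]
travel now-frame [-0.4488  0.3731 -0.0085] target-frame [-0.2925  0.5051 -0.0087] twist [ 5.000e-04 -1.000e-04  3.523e-01]
t 0.35 tcp [ 0.1896 -0.6477  0.2263] z [-2.e-04  4.e-04 -1.e+00] y ang 106.32 F [ 0.19 -0.29  0.5 ] M [0.013 0.017 0.028] gap 0.998 q [-0.998  0.359  0.012 -0.    -1.224 -0.288]
travel now-frame [-0.4488  0.3731 -0.0085] target-frame [ 0.2925 -0.5051 -0.0087] twist [ 2.0000e-04  7.0000e-04 -2.7893e+00]
```

```bash
python3 -m jog '{"gripper":[1,1,1,1,1,1,1,1,1,1,1,1,1,1,1,1],"travel":[[0,0,-0.005],[0,0,-0.004],[-0.0244,0.0421,0],[-0.0244,0.0421,0],[-0.0244,0.0421,0],[-0.0244,0.0421,0],[-0.0244,0.0421,0],[-0.0244,0.0421,0],[-0.0244,0.0421,0],[-0.0244,0.0421,0],[-0.0244,0.0421,0],[-0.0244,0.0421,0],[-0.0244,0.0421,0],[-0.0244,0.0421,0],[0,0,0],[0,0,0]],"twist":[[0,0,0.176],[0,0,0.176],[0,0,0],[0,0,0],[0,0,0],[0,0,0],[0,0,0],[0,0,0],[0,0,0],[0,0,0],[0,0,0],[0,0,0],[0,0,0],[0,0,0],[0,0,0],[0,0,0]]}' 20
python3 - <<'E'
from h import *
delta([.5155,-.1635,.235],90-3.87)
c=eyes.camera("wrist"); cv2.imwrite("pics/c_w.png",c["pixels"][:,:,::-1])
print(proj(c,[.5155,-.1635,.202]))
c=eyes.camera("side"); crop(c,210,350,100,240,4.2,"c_side.png")
E
```

```text
time: 2.35
ee_pos: [0.5155, -0.1633, 0.2355]
ee_rot: [0.033, 0.999, -0.0, -0.0]
ft_force: [0.2, 0.5, 0.4]
finger_gap: 0.999
t 2.35 tcp [ 0.5155 -0.1633  0.2355] z [-4.e-04 -0.e+00 -1.e+00] y ang 86.19 F [0.18 0.47 0.38] M [-0.057  0.055  0.009] gap 0.999 q [ 0.056  0.132 -0.271  0.    -1.169 -1.693]
travel now-frame [-0.     -0.0002  0.0005] target-frame [-0.     -0.0002  0.0005] twist [-0.0001 -0.0004  0.0011]
[281.11549662 235.84797723]
```

View pics/c_w.png

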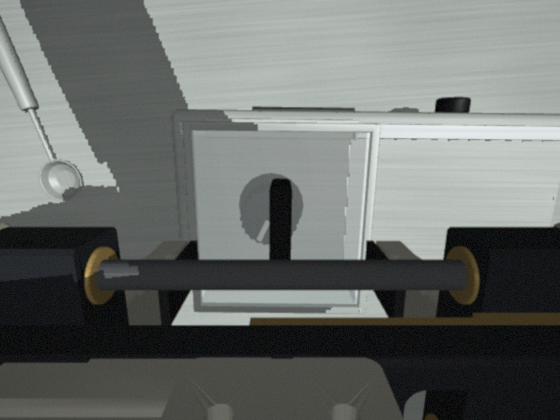

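View pics/c_side.png

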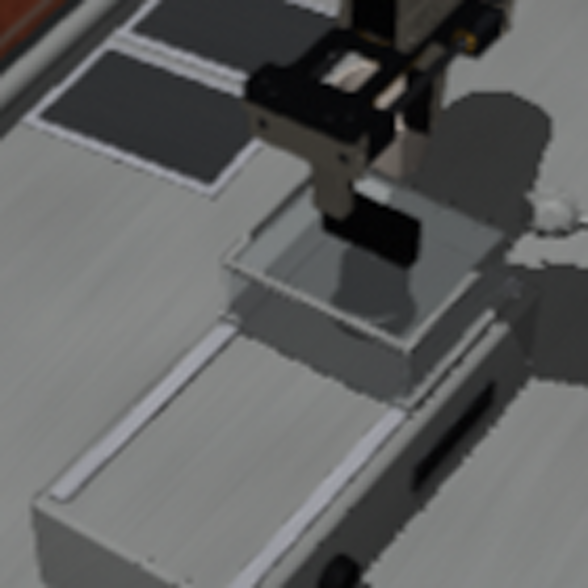

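The wrist view shows the handle centred at col 281 between the jaws. I'll descend and pinch it.

```bash
python3 -m jog '{"gripper":[1,1,1,1,-1,-1,-1,-1,-1,-1],"travel":[[0,0,0.02],[0,0,0.02],[0,0,0.015],[0,0,0.008],[0,0,0],[0,0,0],[0,0,0],[0,0,0],[0,0,0],[0,0,0]],"twist":[[0,0,0],[0,0,0],[0,0,0],[0,0,0],[0,0,0],[0,0,0],[0,0,0],[0,0,0],[0,0,0],[0,0,0]]}' 20
```

```text
time: 3.7
ee_pos: [0.5157, -0.1634, 0.1726]
ee_rot: [0.034, 0.999, -0.0, 0.0]
ft_force: [0.1, 0.6, -0.4]
finger_gap: 0.378
```

```bash
python3 -m jog '{"gripper":[-1,-1,-1,-1],"travel":[[0,0,0],[0,0,0],[0,0,0],[0,0,0]],"twist":[[0,0,0],[0,0,0],[0,0,0],[0,0,0]]}' 20
```

```text
time: 4.2
ee_pos: [0.5157, -0.1635, 0.1725]
ee_rot: [0.034, 0.999, -0.0, -0.0]
ft_force: [0.6, -0.9, -0.4]
finger_gap: 0.159
```

```bash
python3 -m jog '{"gripper":[-1,-1,-1,-1,-1,-1,-1,-1,-1,-1],"travel":[[0,0.01,0],[0,0.02,0],[0,0.02,0],[0,0.02,0],[0,0.02,0],[0,0.02,0],[0,0.02,0],[0,0.02,0],[0,0.01,0],[0,0,0]],"twist":[[0,0,0],[0,0,0],[0,0,0],[0,0,0],[0,0,0],[0,0,0],[0,0,0],[0,0,0],[0,0,0],[0,0,0]]}'
python3 -m jog '{"gripper":[-1,-1,-1],"travel":[[0,0.004,0],[0,0.003,0],[0,0.002,0]],"twist":[[0,0,0],[0,0,0],[0,0,0]]}'
```

```text
time: 5.45
ee_pos: [0.5283, -0.0019, 0.1726]
ee_rot: [0.033, 0.999, 0.001, 0.002]
ft_force: [8.0, -0.5, -6.7]
finger_gap: 0.161
time: 5.82
ee_pos: [0.5289, 0.0061, 0.1725]
ee_rot: [0.033, 0.999, 0.0, 0.002]
ft_force: [9.8, -3.3, -8.1]
finger_gap: 0.158
```

```bash
python3 -m jog '{"gripper":[-1,-1,-1,-1],"travel":[[-0.001,0.002,0],[-0.001,0.002,0],[0,0.002,0],[0,0,0]],"twist":[[0,0,0],[0,0,0],[0,0,0],[0,0,0]]}'
python3 -m jog '{"gripper":[-1,-1,-1],"travel":[[0,0.002,0],[0,0.002,0],[0,0,0]],"twist":[[0,0,0],[0,0,0],[0,0,0]]}'
```

```text
time: 6.32
ee_pos: [0.5289, 0.0065, 0.1725]
ee_rot: [0.034, 0.999, -0.004, -0.001]
ft_force: [6.4, -27.3, -3.3]
finger_gap: 0.163
time: 6.7
ee_pos: [0.5288, 0.0078, 0.1724]
ee_rot: [0.034, 0.999, -0.006, -0.002]
ft_force: [9.3, -41.1, -5.9]
finger_gap: 0.188
```

The stop is reached: y stalled at 0.0065 with force climbing. I'll relax, release and rise.

```bash
python3 -m jog '{"gripper":[-1,-0.55,-0.4,-0.3,0.1,0.4,0.4,0.4,0.4,0.4],"travel":[[0,-0.004,0],[0,0,0],[0,0,0],[0,0,0],[0,0,0],[0,0,-0.02],[0,0,-0.02],[0,0,-0.03],[0,0,-0.03],[0,0,0]],"twist":[[0,0,0],[0,0,0],[0,0,0],[0,0,0],[0,0,0],[0,0,0],[0,0,0],[0,0,0],[0,0,0],[0,0,0]]}'
python3 - <<'E'
from h import *
delta([.516,-.173,.272],90-3.87)
c=eyes.camera("side"); crop(c,210,350,100,240,4.2,"d_side.png")
c=eyes.camera("wrist"); cv2.imwrite("pics/d_w.png",c["pixels"][:,:,::-1])
E
```

```text
time: 7.95
ee_pos: [0.5307, 0.0117, 0.2751]
ee_rot: [0.033, 0.999, 0.001, 0.002]
ft_force: [-0.5, 0.6, 0.4]
finger_gap: 0.7
t 7.95 tcp [0.5307 0.0117 0.2751] z [ 0.0045  0.0013 -1.    ] y ang 86.19 F [-0.49  0.64  0.44] M [-0.026  0.005  0.017] gap 0.7 q [ 3.920e-01  8.800e-02 -2.300e-01  1.000e-03 -1.248e+00 -2.030e+00]
travel now-frame [ 0.0024 -0.1853  0.0028] target-frame [ 0.0022 -0.1853  0.0031] twist [0.0016 0.0044 0.0011]
```

View pics/d_side.png

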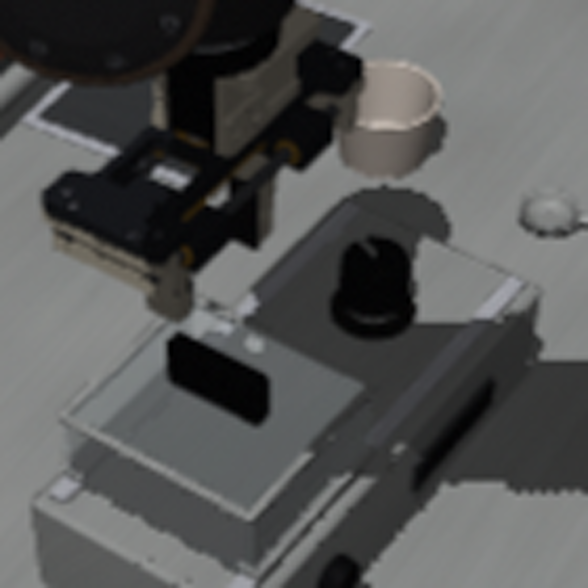

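View pics/d_w.png

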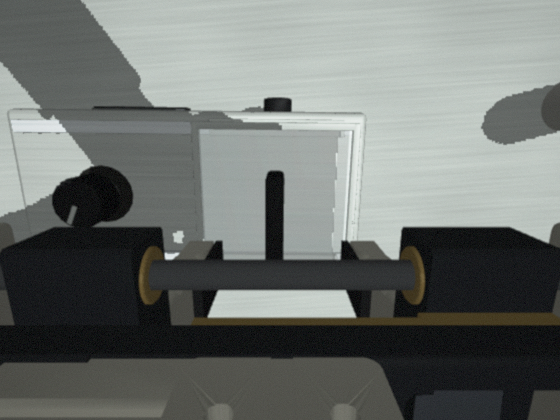

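The guard is fully open and the cap is clear: about (372,295) in the side crop and (78,200) in the wrist view. Now I'll move over the cap. Clockwise turns decrease q6, so I'll pre-wind about 3.6 rad counter-clockwise.

```bash
python3 -m jog '{"gripper":[0.7,0.7,0.7,0.7,0.7,0.7],"travel":[[0.0005,-0.0371,0.0005],[0.0005,-0.0371,0.0005],[0.0005,-0.0371,0.0005],[0.0005,-0.037,0.0005],[0.0002,-0.037,0.0005],[0,0,0]],"twist":[[0.0016,0.0044,0],[0,0,0],[0,0,0],[0,0,0],[0,0,0],[0,0,0]]}'
python3 - <<'E'
from h import *
delta([.516,-.173,.272],90-3.87)
c=eyes.camera("wrist"); cv2.imwrite("pics/e_w.png",c["pixels"][:,:,::-1]);print(proj(c,[.516,-.173,.149]))
np.savez("e.npz",**c)
c=eyes.camera("top"); crop(c,235,375,155,245,5.7,"e_top.png")
E
```

```text
time: 8.8
ee_pos: [0.5139, -0.1753, 0.2688]
ee_rot: [0.035, 0.999, -0.001, -0.004]
ft_force: [-0.3, -0.4, -0.3]
finger_gap: 0.848
t 8.8 tcp [ 0.5139 -0.1753  0.2688] z [-0.007  -0.0012 -1.    ] y ang 86.0 F [-0.26 -0.45 -0.33] M [-0.005  0.005 -0.034] gap 0.848 q [ 3.300e-02  1.190e-01 -2.090e-01  1.000e-03 -1.250e+00 -1.674e+00]
travel now-frame [-0.0019  0.0024 -0.0032] target-frame [-0.002   0.0024 -0.0032] twist [-0.0017 -0.007  -0.0023]
[284.29659156 207.79464112]
```

View pics/e_w.png

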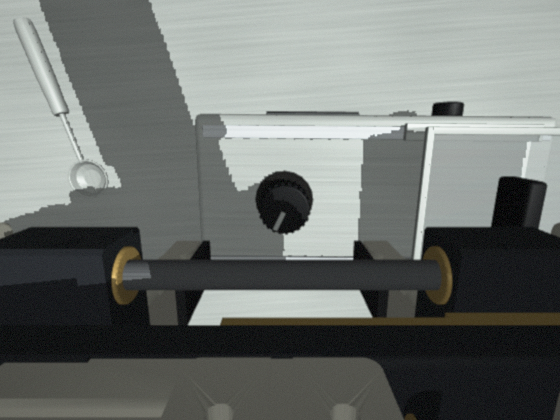

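Run:
```python
from h import *
c=dict(np.load("e.npz"))
im=c["pixels"][155:250,230:340,::-1]; im=np.clip(im.astype(float)*1.8,0,255).astype(np.uint8)
big=cv2.resize(im,None,fx=6,fy=6,interpolation=cv2.INTER_CUBIC)
for q in np.linspace(0,2*np.pi,60):
    for z,rr,col in((.149,.0225,(0,0,255)),(.113,.0225,(0,255,0))):
        u,v=proj(c,[.516+rr*np.cos(q),-.173+rr*np.sin(q),z]); cv2.circle(big,(int((u-230+.5)*6),int((v-155+.5)*6)),1,col,-1)
cv2.imwrite("pics/e_w2.png",big)
```

```text
(no output)
```

View pics/e_w2.png

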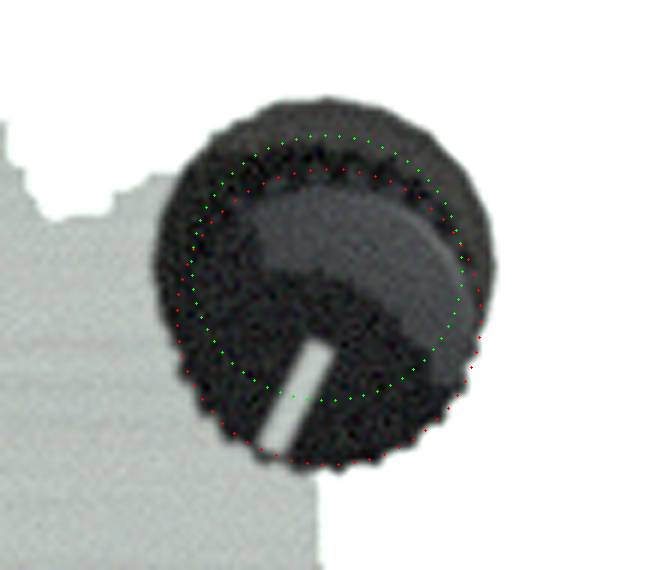

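View pics/e_top.png

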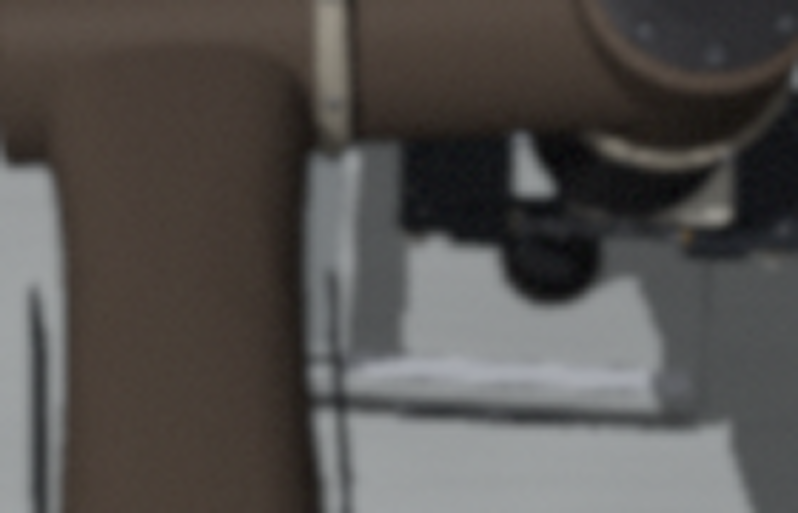

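```bash
cat >> h.py <<'E'
def stripe(c,a,b,z):
    p,q=plane(c,*a,z),plane(c,*b,z); d=q-p
    ang=-np.arctan2(d[1],d[0])+YAW   # clockwise from unit x
    print(p,q,"cap joint from stripe",ang)
E
python3 - <<'E'
from h import *
c=dict(np.load("e.npz")); f=lambda x,y:(230+(x+.5)/6-.5,155+(y+.5)/6-.5)
stripe(c,f(321,345),f(272,448),.149)
delta([.516,-.174,.26],90-3.87)
E
```

```text
[ 0.51984713 -0.17434175  0.149     ] [ 0.53529532 -0.18278672  0.149     ] cap joint from stripe 0.4327340429801917
t 8.9 tcp [ 0.5143 -0.1737  0.2692] z [-0.0062 -0.001  -1.    ] y ang 86.08 F [-0.19  2.04  0.17] M [-0.052  0.002  0.052] gap 0.849 q [ 3.600e-02  1.180e-01 -2.090e-01  1.000e-03 -1.250e+00 -1.675e+00]
travel now-frame [-0.0018 -0.0001  0.0092] target-frame [-0.0017 -0.0002  0.0092] twist [-0.0014 -0.0062 -0.0008]
```

```bash
python3 -m jog '{"gripper":[0.7,0.7,0.7,0.7,0.7,0.7,0.7,0.7,0.7,0.7,0.7,0.7,0.7,0.7,0.7,0.7,0.7,0.7,0.7,0.7],"travel":[[-0.0017,0,0.009],[0,0,0],[0,0,0],[0,0,0],[0,0,0],[0,0,0],[0,0,0],[0,0,0],[0,0,0],[0,0,0],[0,0,0],[0,0,0],[0,0,0],[0,0,0],[0,0,0],[0,0,0],[0,0,0],[0,0,0],[0,0,0],[0,0,0]],"twist":[[-0.0014,-0.0062,0],[0,0,-0.186],[0,0,-0.186],[0,0,-0.186],[0,0,-0.186],[0,0,-0.186],[0,0,-0.186],[0,0,-0.186],[0,0,-0.186],[0,0,-0.186],[0,0,-0.186],[0,0,-0.186],[0,0,-0.186],[0,0,-0.186],[0,0,-0.186],[0,0,-0.186],[0,0,-0.186],[0,0,-0.186],[0,0,-0.186],[0,0,-0.186]]}' 30
python3 - <<'E'
from h import *
delta([.516,-.1735,.2],None)
c=eyes.camera("wrist"); cv2.imwrite("pics/f_w.png",c["pixels"][:,:,::-1]);print(proj(c,[.516,-.1735,.149]))
E
```

```text
time: 11.4
ee_pos: [0.5164, -0.1727, 0.2605]
ee_rot: [0.986, 0.166, 0.001, 0.0]
ft_force: [0.2, -0.2, -0.3]
finger_gap: 0.847
t 11.4 tcp [ 0.5164 -0.1727  0.2605] z [ 0.0014  0.     -1.    ] y ang -70.93 F [ 0.23 -0.25 -0.31] M [-0.129  0.144  0.08 ] gap 0.847 q [ 0.037  0.122 -0.225  0.    -1.223  1.866]
travel now-frame [-0.0008  0.0006  0.0605] target-frame [-0.0008  0.0006  0.0605] twist [0. 0. 0.]
[281.69233303 209.40826483]
```

View pics/f_w.png

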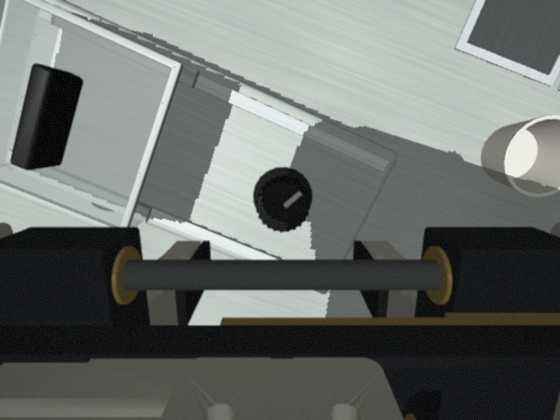

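The cap sits centred between the jaws (cols 254–312, prediction 281.7). I'll descend and grip.

```bash
python3 -m jog '{"gripper":[0.7,0.7,0.7,0.7,0.7,0.7,-1,-1,-1,-1,-1,-1],"travel":[[-0.0005,0.0006,0.03],[0,0,0.03],[0,0,0.03],[0,0,0.025],[0,0,0.02],[0,0,0.0095],[0,0,0],[0,0,0],[0,0,0],[0,0,0],[0,0,0],[0,0,0]],"twist":[[0,0,0],[0,0,0],[0,0,0],[0,0,0],[0,0,0],[0,0,0],[0,0,0],[0,0,0],[0,0,0],[0,0,0],[0,0,0],[0,0,0]]}' 30
python3 - <<'E'
from h import *
delta([.516,-.1735,.116],None)
c=eyes.camera("side"); crop(c,210,350,100,240,4.2,"g_side.png")
E
```

```text
time: 12.95
ee_pos: [0.5166, -0.1739, 0.1175]
ee_rot: [0.987, 0.162, 0.001, -0.0]
ft_force: [-1.1, 5.1, 4.0]
finger_gap: 0.509
t 12.95 tcp [ 0.5166 -0.1739  0.1175] z [ 2.8e-03  6.0e-04 -1.0e+00] y ang -71.38 F [-1.12  5.12  3.97] M [ 1.825  0.771 -0.015] gap 0.509 q [ 3.500e-02  2.440e-01 -4.240e-01 -1.000e-03 -9.000e-01  1.862e+00]
travel now-frame [-0.0004 -0.0006  0.0015] target-frame [-0.0004 -0.0006  0.0015] twist [0. 0. 0.]
```

View pics/g_side.png

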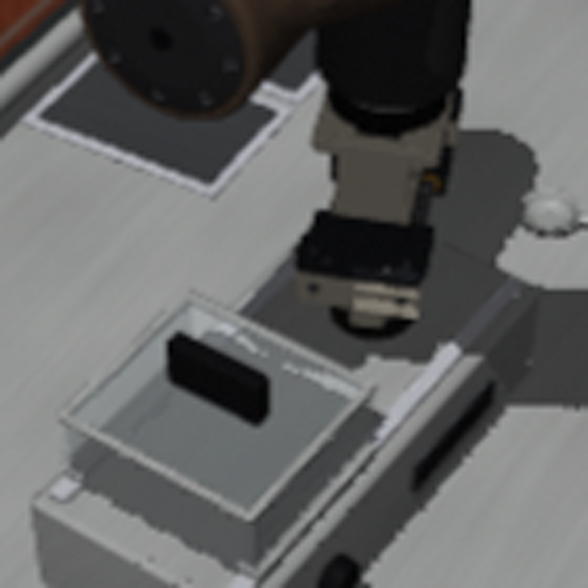

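```bash
python3 -m jog '{"gripper":[-1,-1,-1,-1,-1,-1,-1,-1,-1,-1,-1,-1,-1,-1,-1,-1],"travel":[[0,-0.0004,0.00016],[0,0,0.00016],[0,0,0.00016],[0,0,0.00016],[0,0,0.00016],[0,0,0.00016],[0,0,0.00016],[0,0,0.00016],[0,0,0.00016],[0,0,0.00016],[0,0,0.00016],[0,0,0.00016],[0,0,0.00016],[0,0,0.00016],[0,0,0.00016],[0,0,0.00016]],"twist":[[0,0,0.17],[0,0,0.17],[0,0,0.17],[0,0,0.17],[0,0,0.17],[0,0,0.17],[0,0,0.17],[0,0,0.17],[0,0,0.17],[0,0,0.17],[0,0,0.17],[0,0,0.17],[0,0,0.17],[0,0,0.17],[0,0,0.17],[0,0,0.17]]}' 40
python3 - <<'E'
from h import *
delta([.516,-.1735,.116],None)
E
```

```text
time: 15.0
ee_pos: [0.518, -0.173, 0.115]
ee_rot: [-0.362, 0.932, -0.0, 0.003]
ft_force: [4.5, 7.9, -1.0]
finger_gap: 0.502
t 15.0 tcp [ 0.518 -0.173  0.115] z [ 0.0054  0.0011 -1.    ] y ang 132.48 F [ 4.51  7.88 -0.95] M [ 2.679 -0.939  0.044] gap 0.502 q [ 0.036  0.247 -0.426 -0.001 -0.892 -0.865]
travel now-frame [ 0.0018  0.0009 -0.001 ] target-frame [ 0.0018  0.0009 -0.001 ] twist [0. 0. 0.]
```

```bash
python3 -m jog '{"gripper":[-1,-1,-1,-1],"travel":[[-0.001,0,0.00006],[0,0,0.00006],[0,0,0.00006],[0,0,0.00006]],"twist":[[0,0,0.07],[0,0,0.07],[0,0,0.06],[0,0,0.06]]}' 40
python3 -c "
from h import *
delta([.516,-.1735,.116],None)"
python3 -m jog '{"gripper":[-1,-1,-1],"travel":[[0,0,0.00005],[0,0,0.00005],[0,0,0.00005]],"twist":[[0,0,0.05],[0,0,0.05],[0,0,0]]}' 40
python3 -c "
from h import *
delta([.516,-.1735,.116],None)"
```

```text
time: 15.5
ee_pos: [0.5182, -0.173, 0.1147]
ee_rot: [-0.24, 0.971, -0.0, 0.002]
ft_force: [2.1, 3.2, 1.2]
finger_gap: 0.502
t 15.5 tcp [ 0.5182 -0.173   0.1147] z [ 4.3e-03  2.0e-04 -1.0e+00] y ang 117.78 F [2.07 3.17 1.17] M [ 1.18  -0.538  0.056] gap 0.502 q [ 0.036  0.248 -0.426 -0.    -0.893 -1.122]
travel now-frame [ 0.0021  0.0006 -0.0013] target-frame [ 0.0021  0.0006 -0.0013] twist [0. 0. 0.]
time: 15.88
ee_pos: [0.5182, -0.1731, 0.1146]
ee_rot: [-0.192, 0.981, -0.0, 0.002]
ft_force: [2.4, 4.6, 2.1]
finger_gap: 0.505
t 15.875 tcp [ 0.5182 -0.1731  0.1146] z [ 4.4e-03  1.0e-04 -1.0e+00] y ang 112.18 F [2.44 4.65 2.13] M [ 1.539 -0.778 -0.077] gap 0.505 q [ 0.036  0.248 -0.426  0.    -0.892 -1.22 ]
travel now-frame [ 0.0022  0.0005 -0.0014] target-frame [ 0.0022  0.0005 -0.0014] twist [0. 0. 0.]
```

```bash
for i in 1 2; do :; done
python3 -m jog '{"gripper":[-1,-1],"travel":[[0,0,0.00004],[0,0,0]],"twist":[[0,0,0.04],[0,0,0]]}' 40 >/dev/null
python3 -c "
from h import *
delta([.516,-.1735,.116],None)"|head -1
python3 -m jog '{"gripper":[-1,-1],"travel":[[0,0,0.00004],[0,0,0]],"twist":[[0,0,0.04],[0,0,0]]}' 40 >/dev/null
python3 -c "
from h import *
delta([.516,-.1735,.116],None)"|head -1
python3 -m jog '{"gripper":[-1,-1],"travel":[[0,0,0.00004],[0,0,0]],"twist":[[0,0,0.04],[0,0,0]]}' 40 >/dev/null
python3 -c "
from h import *
delta([.516,-.1735,.116],None)"|head -1
```

```text
t 16.125 tcp [ 0.5182 -0.1732  0.1145] z [ 4.3e-03 -1.0e-04 -1.0e+00] y ang 109.95 F [3.47 5.37 2.33] M [ 1.804 -0.947 -0.052] gap 0.507 q [ 0.036  0.248 -0.426  0.    -0.892 -1.259]
t 16.375 tcp [ 0.5182 -0.1732  0.1145] z [ 4.3e-03 -1.0e-04 -1.0e+00] y ang 107.66 F [3.28 5.12 2.94] M [ 1.698 -0.981  0.011] gap 0.512 q [ 0.036  0.248 -0.426  0.    -0.892 -1.299]
t 16.625 tcp [ 0.5179 -0.1734  0.1145] z [ 3.5e-03 -6.0e-04 -1.0e+00] y ang 105.47 F [2.37 4.4  6.14] M [ 1.772 -0.674  0.858] gap 0.508 q [ 3.600e-02  2.480e-01 -4.260e-01  1.000e-03 -8.930e-01 -1.338e+00]
```

```bash
python3 -m jog '{"gripper":[-1,-1],"travel":[[0,0,0],[0,0,0]],"twist":[[0,0,0.03],[0,0,0]]}' 60 >/dev/null
python3 -c "
from h import *
delta([.516,-.1735,.116],None)"|head -1
python3 -m jog '{"gripper":[-1,-1],"travel":[[0,0,0],[0,0,0]],"twist":[[0,0,0.03],[0,0,0]]}' 60 >/dev/null
python3 -c "
from h import *
delta([.516,-.1735,.116],None)"|head -1
```

```text
t 16.875 tcp [ 0.5176 -0.1734  0.1145] z [ 0.0029 -0.001  -1.    ] y ang 103.81 F [1.8  4.76 6.32] M [ 1.779 -0.271  1.56 ] gap 0.503 q [ 3.600e-02  2.480e-01 -4.270e-01  1.000e-03 -8.930e-01 -1.367e+00]
t 17.125 tcp [ 0.517  -0.1736  0.1145] z [ 0.0018 -0.0012 -1.    ] y ang 102.1 F [-0.36  4.44  9.12] M [1.575 0.359 1.661] gap 0.503 q [ 0.036  0.248 -0.427  0.002 -0.894 -1.397]
```

Mz rose 0.01 → 0.86 → 1.56 → 1.66 N·m, so the cap has bottomed, matching the stripe estimate of 3.6. I'll check whether the stripe is visible before backing off.

Run:
```python
from h import *
c=eyes.camera("wrist"); cv2.imwrite("pics/h_w.png",np.clip(c["pixels"][:,:,::-1].astype(float)*1.6,0,255).astype(np.uint8)); print(proj(c,[.5175,-.1733,.146]))
c=eyes.camera("side"); crop(c,260,350,120,220,6,"h_side.png")
```

```text
[282.4005234  285.29794932]
```

View pics/h_w.png

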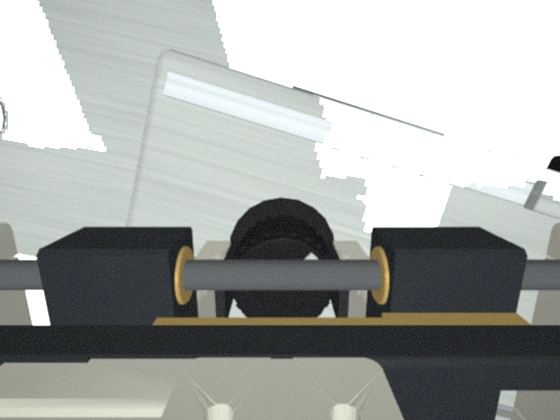

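View pics/h_side.png

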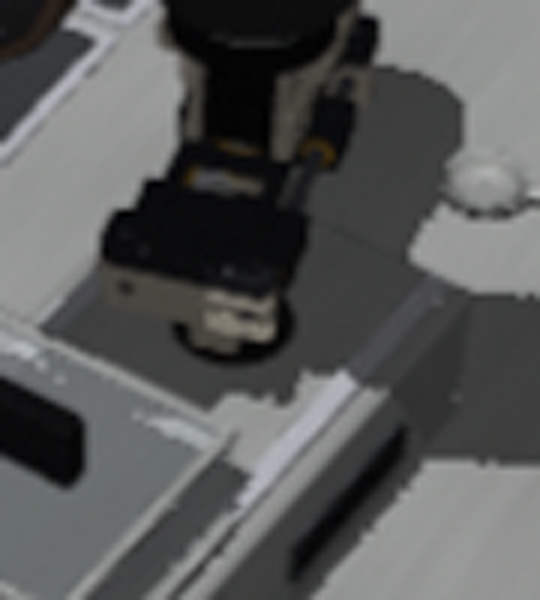

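```bash
python3 -c "
from h import *
c=eyes.camera('wrist'); o=proj(c,[.5178,-.1733,.146]); stripe(c,o,(312,257),.146); crop(c,240,330,190,310,5,'i_w.png')"
python3 -m jog '{"gripper":[-1,-1,-1],"travel":[[0,0,0],[0,0,0],[0,0,0]],"twist":[[0,0,-0.05],[0,0,-0.03],[0,0,0]]}' 60 >/dev/null
python3 -c "
from h import *
delta([.516,-.1735,.116],None)"|head -1
```

```text
[ 0.5178 -0.1733  0.146 ] [ 0.50210808 -0.16388363  0.146     ] cap joint from stripe -2.668660458871405
t 17.65 tcp [ 0.5171 -0.1736  0.1145] z [ 2.3e-03 -4.0e-04 -1.0e+00] y ang 106.54 F [-0.96  4.06  9.19] M [ 1.527  0.347 -0.032] gap 0.502 q [ 3.600e-02  2.480e-01 -4.270e-01  1.000e-03 -8.940e-01 -1.318e+00]
```

View pics/i_w.png

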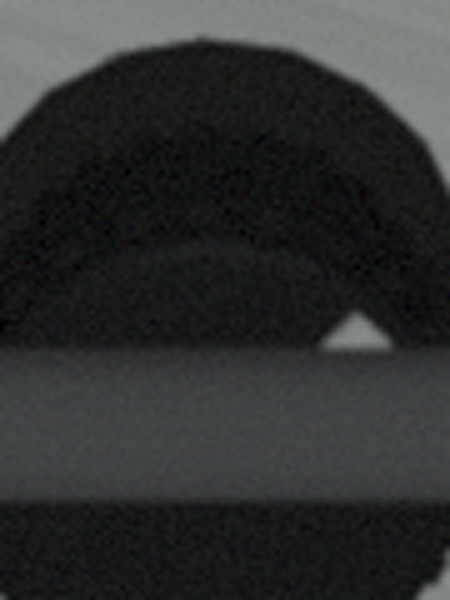

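The stripe reads 3.61 at bottom, against 3.6 nominal, and the torque is unloaded at yaw 106.5°. I'll back off 1.57 rad, aiming for yaw 196.5°.

```bash
python3 -m jog '{"gripper":[-1,-1,-1,-1,-1,-1,-1,-1,-1,-1,-1,-1],"travel":[[0,0,-0.00015],[0,0,-0.00015],[0,0,-0.00015],[0,0,-0.00015],[0,0,-0.00015],[0,0,-0.00015],[0,0,-0.00015],[0,0,-0.00015],[0,0,-0.00015],[0,0,-0.00015],[0,0,0],[0,0,0]],"twist":[[0,0,-0.157],[0,0,-0.157],[0,0,-0.157],[0,0,-0.157],[0,0,-0.157],[0,0,-0.157],[0,0,-0.157],[0,0,-0.157],[0,0,-0.157],[0,0,-0.157],[0,0,0],[0,0,0]]}' 60 >/dev/null
python3 -c "
from h import *
delta([.516,-.1735,.116],None)
c=eyes.camera('wrist'); crop(c,240,330,190,310,5,'j_w.png')
print(proj(c,[.5178,-.1733,.1475]))
c=eyes.camera('side'); cv2.imwrite('pics/j_side.png',c['pixels'][:,:,::-1])"
```

```text
t 19.15 tcp [ 0.5175 -0.1739  0.1161] z [ 3.e-03 -8.e-04 -1.e+00] y ang -163.51 F [0.98 1.19 6.97] M [ 0.695 -0.206  0.078] gap 0.499 q [ 0.036  0.246 -0.425  0.001 -0.897  0.251]
travel now-frame [-0.0008  0.0013  0.0001] target-frame [-0.0008  0.0013  0.0001] twist [0. 0. 0.]
[281.64067491 287.22785726]
```

View pics/j_w.png

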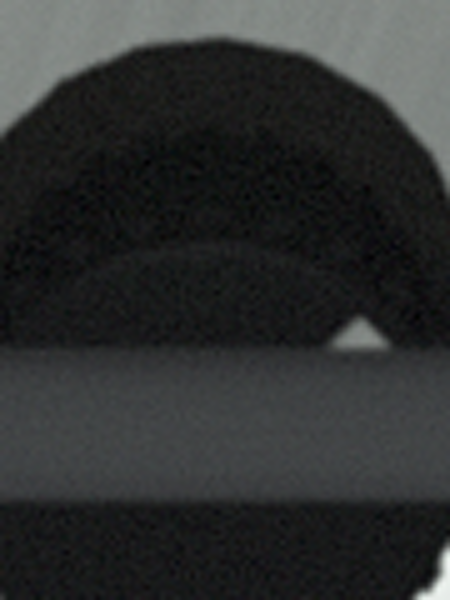

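View pics/j_side.png

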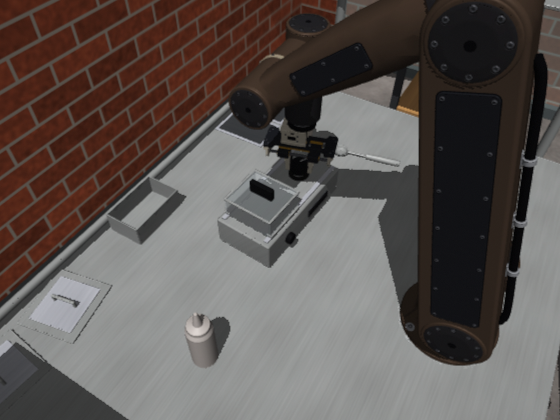

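```bash
python3 -c "
from h import *
c=eyes.camera('wrist'); o=proj(c,[.5178,-.1733,.1475])
for p in((312,258),(311.6,254)): stripe(c,o,p,.1475)
c=eyes.camera('side')
g=c['pixels'][170:205,240:285].max(2)<40
n,l,st,ce=cv2.connectedComponentsWithStats(g.astype(np.uint8));i=1+st[1:,4].argmax();print(plane(c,*(ce[i]+[240,170]),.186),st[i])
print(env.state()['time'])"
```

```text
[ 0.5178 -0.1733  0.1475] [ 0.50937978 -0.18992237  0.1475    ] cap joint from stripe 1.9721338189218887
[ 0.5178 -0.1733  0.1475] [ 0.51009352 -0.19158851  0.1475    ] cap joint from stripe 1.902055441203294
[0.53059031 0.0047121  0.186     ] [ 10  10  24  21 288]
19.35
```

```bash
python3 -c "
from h import *
delta([.516,-.1735,.116],None)
print(env.hand_in())"
```

```text
t 19.35 tcp [ 0.5175 -0.1739  0.116 ] z [ 3.e-03 -8.e-04 -1.e+00] y ang -163.52 F [0.67 2.43 7.33] M [ 0.709 -0.101  0.068] gap 0.506 q [ 0.036  0.246 -0.425  0.001 -0.897  0.251]
travel now-frame [-0.0008  0.0013  0.    ] target-frame [-0.0008  0.0013  0.    ] twist [0. 0. 0.]
the job is handed in; nothing more can be done
None
```

The job is done and handed in at 19.4 s, with the gripper still holding the cap (opening about 45 mm, 60 N).

- **Guard:** I slid it open until the handle stalled against its stop, with the push rising to about 41 N at the wrist. After the cap work, the side camera still put the handle at y of about 0.005 m, which is the fully open position.
- **Screwing down:** I pre-wound the wrist so one bite was enough, then turned the cap about 3.18 rad clockwise. It bottomed out when the torque rose from 0.01 to 1.66 N m. The stripe read 3.61 rad there, against 3.6 nominal.
- **Backing off:** I turned the tool 89.95° back from the yaw where that torque had unloaded to zero.

**Checks that disagreed:** the final stripe reading puts the cap at 1.90–1.97 rad, against the 2.03 rad target. Only the tip of the stripe was visible, so I judge that reading good to only about 0.05 rad. I took the tool yaw, which gives about 2.02 rad, as the better value. The pads may also have slipped about 1° on the cap while it was being pressed against its stop.

**Bystanders:** I did not touch the bottle, spoon or tub. The last side view shows the bottle where it was at the start; I did not measure the other two again.

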